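# Post a rejected relay module through the sprung flap of the reject bin

## Task

Put the rejected relay module into the reject bin: push it down through the sprung flap in the bin's top, keeping the flap held open until the whole module is down below the rim and nearly on the ramp inside, and let it slide down the ramp to rest at the bottom by the front window. The flap must be shut again when you are finished, and the other things on the bench left where they are.

Things in the scene. Friction and masses are not known exactly. Their poses are not given: they have to be found in the camera images.
- bin: Reject bin: closed grey sheet-metal box fixed to the bench, 238 (x) x 168 (y) mm, 200 mm high (rolled rims 3.5 mm higher). Origin on the bench surface under the centre of the opening in its top; +x points to its back wall with the flap's hinge, -x to its front with the clear window. Inside: y -80 to +80 mm, x -170 (window) to +60 mm. The top in front of x = -58 mm is a fixed roof.
- ramp_foot (a point): Foot of the ramp that is the bin's floor: middle of its low end at the front window, 12 mm above the bench; axes as the bin. The smooth, low-friction steel ramp rises at 22 degrees towards the back (+x), so its surface is 81 mm above the bench under the centre of the opening and 93 mm at 31 mm behind that.
- opening (a point): Centre of the opening in the bin's top, 200 mm above the bench; same axes as the bin. The opening is 160 mm (y) x 118 mm (x) and wholly covered by the flap when shut. Let go with its top still at the rim, the module can get pinned between the flap and the roof's edge; with its underside just over the ramp (98 mm above the bench) its top is about 17 mm below the rim.
- flap_edge (a point): Middle of the free edge of the flap, on its upper face. The flap is a smooth 4 mm aluminium plate, 114 mm (x) x 156 mm (y), hinged along the opening's back (+x) edge 4 mm below the rim; its free edge lies along the opening's front (-x) edge, by the roof, when shut.
- flap (a joint): Angle of the flap, rad: 0 shut (level), growing as it swings down into the bin, at most 1.5. A spring always drives it shut: about 0.15 N m net when shut, 0.4 N m fully down, so the module's weight alone does not open it. When open, the flap leans from the back (+x) on whatever is in the opening, with 3 to 7 N, and pushes it forwards, the way the ramp falls.
- relay_center (a point): Centre of the relay module, 43 mm above its underside. Light grey-white plastic block standing upright, 62 mm (x) x 36 mm (y) x 85 mm high, about 0.11 kg; from 53 mm above its underside up it is a narrower centred head, 38 mm (x) x 35 mm (y). Grasp the head across y. Its x, y are those of the module; a half turn about z makes no difference.
- carton: Brown cardboard carton, 78 x 113 x 48 mm, a bystander. Origin at the centre of its underside.
- black_tape: Roll of black tape lying flat, 68 x 72 x 19 mm, a bystander. Origin at the centre of its underside.
- cutters: Wire cutters with red handles lying flat, 55 x 154 x 14 mm, a bystander. Origin at the centre of its underside.

How it is judged (in metres and radians):
On the way:
1. the module is in the opening and holds the flap open (value of joint flap above 0.7 rad and z of relay_center in the frame of opening between -0.09 and 0.02 m and horizontal distance between relay_center and opening below 0.06 m), for 0.1 s.
At the end, for the whole second after the job is handed in: The relay module lies still inside the bin at the low front end of the ramp (its centre within 80 mm of the window and below 130 mm above the bench), standing or fallen over, and the flap is shut (within 0.08 rad) (x of relay_center in the frame of bin between -0.17 and -0.09 m and y of relay_center in the frame of bin between -0.08 and 0.08 m and z of relay_center in the frame of bin below 0.13 m and value of joint flap below 0.08 rad and linear speed of relay below 0.02 m/s); the robot touches nothing.
It fails at once if a bystander (carton, tape roll, cutters) is moved by more than 30 mm (distance of any of carton, black_tape, cutters from where it was at the start of the episode above 0.03 m).
It also fails if it takes over 45 s, if anything falls off the work surface, if the arm or the gripper's body presses on something with over 40 N, if the wrist force passes 120 N, or if a joint passes its speed limit or range.

## Robot

A 6-joint arm with a two-finger parallel gripper is mounted at the origin on a cart in front of the work surface, level with it; the furniture and walls round the work are solid. World frame = base frame: x ahead of the robot, y to its left, z up, the work surface at z = 0. Lengths are in m, angles in degrees, forces in N, time in s.
With the tool pointing down it reaches from about 0.375 to 0.9 m from the base axis. Payload 3.1 kg.
Tool frame: the origin (TCP) lies on the centre line of the jaws, within the pads' length; the fingertips stand 25 mm ahead of it and the grasp point (between the pads) lies 6 mm ahead of it; y points along the fingers, x is the direction in which the jaws open and shut, and the axes are right-handed (so a half turn about y gives the same grasp; the last joint's range is limited). The gripper opens to 87 mm and grips with 3 to 60 N. Pads are 19 mm wide; open, the fingers measure 117 mm over their backs; the gripper's body (75 mm by 190 mm) begins 51 mm behind the grasp point.
Start: joints at [-86.03, 30.224, 82.088, -0, 67.689, -10.227], TCP at [0.153, -0.606, 0.248] pointing down, gripper open.
Joint ranges: [-176.69, 176.69], [-43.24, 126.21], [12.49, 139.97], [-82, 262], [0, 151.66], [-163.58, 163.58]. Speed limits (degrees/s): [159.86, 159.86, 180, 180, 180, 180].

## Interface

Orientations are given as a 3x3 rotation matrix whose columns are the frame's x, y, z axes.
In Python, from rig import * gives the robot as it stands.
- The arm moves only by the tool play_rows, never from a script. Its argument "commands" is a list of rows, each a list of 2 entries, a list of its own where there are three numbers: the shift along the world's x, y, z in m, then the turn, a rotation vector about the world's x, y, z in rad. A call has 1 to 10 rows; each row is the pose to reach, as a shift and turn from the pose commanded when the call began; what a row does not reach only later rows make up. A row lasts 1/8 s, in which the tool goes at most 62.5 mm and 10.7 degrees, less where a joint would pass 70% of its speed; a pose out of reach is approached as far as the arm can. A call with a gripper value outside its range is refused whole. "gripper" is the finger opening in m, from 0 to 0.087, set as the call begins (left out, the last holds). The fingers move at their own pace and stop on an object; the grip force is fixed at half the most. Time passes only in rows, so rows that repeat a pose let the fingers close. It gives the time, the measured TCP pose, the force and the opening at its end, in the units of the state.
- read_state(): the state, without advancing time (a new reading comes with each control period).
- capture(name): name is "side" or "top" or "wrist"; returns a dict with "frame" (420x560x3 uint8, red, green, blue), "depth" (420x560 float32, m along the optical axis (not along the pixel's ray), 0 where there is no reading), "mtx" (3x3 intrinsics, pixels), "cam_to_world" (4x4, takes a point from camera to world coordinates); the wrist camera has in their place "hand_eye" (4x4, takes a point from camera to tool coordinates, whose origin is the TCP and whose axes are the tool frame's). Camera axes: x right, y down, z forward; pixel columns grow to the right and rows downward; lengths in m; the calibration is good to about 2 mm. The wrist camera is an equidistant fisheye: a pixel r from the principal point sees the ray r / f radians off the axis. A picture is of the moment at which its call begins: read the wrist's pose just before it.
- hand_in(): hands the job in, once; it reports no verdict.
The state is a dict: "time_s": time; "joint_positions": joint angles; "qvel": joint speeds; "tau": joint torques, N m; "position": TCP position; "tcp_rot": TCP orientation; "force": force on the tool from outside, world axes, zero at the start; "moment": the same for the moment, N m; "opening": opening from 0.0 (shut) to 1.0 (fully open).
Only numpy, scipy, OpenCV 4.12 (cv2) and the standard library are available. Lean on these libraries where they do the work, as an engineer would, in place of code of your own. Each camera call takes 0.05 s, during which the arm holds its last target. There are 200 camera calls.

## Working session

There is one attempt and no reset: what is moved stays moved. The work goes in short steps, Python scripts to look and compute and a tool call to move; the robot and the scene stay as the last step left them, time stands still between calls to the robot, and variables do not carry over. Pictures are saved under pics/ and viewed, about 8 in all and at most 12, crops included, and the job is handed in when it is done.

Besides the shell and the picture viewer there is one more tool, called after "Emit:" by a JSON object that holds its "fn" and its "kwargs". play_rows: Moves the arm, as the interface text tells. Its arguments: {"type":"object","properties":{"commands":{"type":"array"},"gripper":{"type":"number"}},"required":["commands"]}

```bash
ls; mkdir -p pics
python3 - <<'E'
from rig import *
import cv2,numpy as np,pickle
s=read_state();print(s)
for n in("top","side"):
    c=capture(n);pickle.dump(c,open(f"{n}0.pkl","wb"))
    cv2.imwrite(f"pics/{n}0.png",c["frame"][:,:,::-1])
    print(n,c["mtx"],c["cam_to_world"],c["depth"].min(),c["depth"].max())
E
```

```text
pics
{'time_s': 0.0, 'joint_positions': array([-8.60257455e+01,  3.02781870e+01,  8.21593773e+01, -1.70841771e-03,
        6.76877313e+01, -1.02271661e+01]), 'qvel': array([-0.05506323, -0.01324259,  0.09426647, -0.03833877,  0.07130009,
       -0.05900765]), 'tau': array([-9.69896359e-05, -4.40046251e+01, -1.76591706e+01,  6.32063462e-02,
        5.84405672e-02, -1.72386826e-04]), 'position': array([ 0.15330508, -0.60518307,  0.24656332]), 'tcp_rot': array([[ 2.45342232e-01, -1.79083217e-04,  9.69436515e-01],
       [-9.69434132e-01,  2.17964840e-03,  2.45342031e-01],
       [-2.15696739e-03, -9.99997609e-01,  3.61150420e-04]]), 'force': array([-0.18594746,  0.30354434,  0.13579516]), 'moment': array([0.07322123, 0.01109015, 0.0291512 ]), 'opening': 0.9990303254962907}
top [[390.63061485   0.         282.29461418]
 [  0.         390.63061485 208.6785278 ]
 [  0.           0.           1.        ]] [[-0.02130165 -0.98258389  0.18459453  0.34435629]
 [-0.99969238  0.0185876  -0.01642099 -0.00574866]
 [ 0.01270383 -0.18488754 -0.98267757  1.31813985]
 [ 0.          0.          0.          1.        ]] 0.0 2.12363
side [[452.40161237   0.         285.16345297]
 [  0.         452.40161237 207.70855822]
 [  0.           0.           1.        ]] [[-0.90091597 -0.20273735  0.38372906  0.04248328]
 [-0.4336762   0.38674136 -0.81385261  1.08615347]
 [ 0.01659443 -0.89962697 -0.43634383  0.72979083]
 [ 0.          0.          0.          1.        ]] 0.0 3.9999316
```

View pics/top0.png

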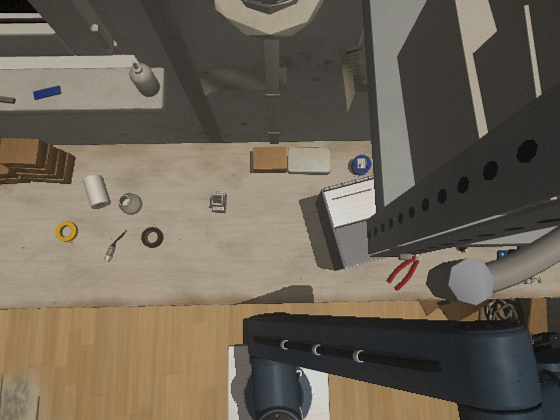

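View pics/side0.png

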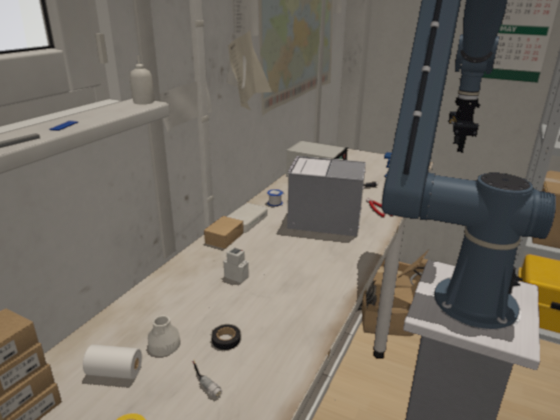

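The top view shows the relay at about (218,202) and the bin at about (350,220), with its light flap part at (352,200) and its roof nearer the robot. An overhead rack hides the bin's right side. The side view shows the relay at (236,265) and the bin at (327,193). The carton is at (269,160) in the top view, the tape at (152,237) and the cutters at (403,272).

```bash
cat > h.py <<'E'
import numpy as np,cv2,pickle
def cloud(c):
    d=c["depth"];v,u=np.mgrid[:d.shape[0],:d.shape[1]];K=c["mtx"]
    p=np.stack([(u-K[0,2])/K[0,0]*d,(v-K[1,2])/K[1,1]*d,d],-1)
    T=c["cam_to_world"];w=p@T[:3,:3].T+T[:3,3];w[d==0]=np.nan;return w
E
python3 - <<'E'
from h import *
T=pickle.load(open("top0.pkl","rb"));S=pickle.load(open("side0.pkl","rb"))
np.set_printoptions(precision=4,suppress=True)
for n,c in(("top",T),("side",S)):
    w=cloud(c);x,y,z=np.moveaxis(w,-1,0)
    inb=(x>.2)&(x<.9)
    print(n,"bench z",np.nanmedian(z[(x>.4)&(x<.6)&(abs(y)<.1)&(z<.03)]))
    def rect(m,l):
        p=w[m][:, :2].astype(np.float32)
        if len(p)<5:print(l,len(p));return
        r=cv2.minAreaRect(p*1000);print(l,len(p),"med z",np.median(z[m]),"zmax",z[m].max(),"ctr",np.array(r[0]),"size",np.array(r[1]),"ang",r[2],"bbox",p.min(0),p.max(0))
    rect(inb&(z>.18)&(z<.225)&(y<-.02)&(y>-.45)&(x>.3)&(x<.75),"bintop")
    R=inb&(y<.25)&(y>.05)&(x>.35)&(x<.65)
    rect(R&(z>.075)&(z<.1),"relay top")
    rect(R&(z>.045)&(z<.06),"relay shoulder")
    rect(R&(z>.015)&(z<.1),"relay all")
im=cv2.resize(T["frame"][140:290,170:440,::-1],None,fx=2.9,fy=2.9,interpolation=2)
cv2.imwrite("pics/crop.png",im)
d=T["depth"];print(d[200,352],d[245,355],d[200,400],d[202,218])
for p in((352,190),(350,210),(355,240),(340,250),(400,200),(390,260),(330,230)):print(p,cloud(T)[p[1],p[0]])
E
```

```text
top bench z 3.5008782825807216e-05
bintop 3412 med z 0.19922785049347203 zmax 0.21368690623840458 ctr [ 515.8505 -245.7575] size [241.2507 165.9368] ang 13.684176445007324 bbox [ 0.3799 -0.3281] [ 0.6489 -0.1393]
relay top 130 med z 0.08522632234868066 zmax 0.09266873176337764 ctr [613.6528 182.1974] size [34.4615 38.9072] ang 85.77796936035156 bbox [0.5937 0.1641] [0.6324 0.1998]
relay shoulder 79 med z 0.052181054803787985 zmax 0.05961408134995261 ctr [612.6125 182.363 ] size [35.735  61.9699] ang 85.54505157470703 bbox [0.5819 0.1624] [0.643  0.2018]
relay all 264 med z 0.07418857327314055 zmax 0.09266873176337764 ctr [612.4881 182.2316] size [36.0165 62.1975] ang 85.54505157470703 bbox [0.581  0.1624] [0.643  0.2018]
side bench z -0.0007980886457110703
bintop 1798 med z 0.19802417322341287 zmax 0.20752057040928917 ctr [ 515.9427 -243.8085] size [240.2208 179.6328] ang 13.03116512298584 bbox [ 0.3822 -0.3566] [ 0.6465 -0.1323]
relay top 139 med z 0.08364224947867693 zmax 0.0873997411022952 ctr [613.4343 188.8664] size [37.4748 39.3422] ang 87.41513061523438 bbox [0.5932 0.1703] [0.6329 0.2083]
relay shoulder 136 med z 0.05215056969789317 zmax 0.05976264439673573 ctr [613.4818 188.148 ] size [38.9166 64.8835] ang 86.02030944824219 bbox [0.5803 0.1702] [0.6465 0.2093]
relay all 585 med z 0.05201325830184145 zmax 0.0873997411022952 ctr [613.4822 188.1843] size [38.9222 64.9193] ang 86.1118392944336 bbox [0.5803 0.1702] [0.6467 0.2093]
1.1466403 1.1179663 0.29246035 1.2592304
(352, 190) [ 0.6065 -0.231   0.2   ]
(350, 210) [ 0.5467 -0.2219  0.2   ]
(355, 240) [ 0.4593 -0.2325  0.1953]
(340, 250) [ 0.4307 -0.1864  0.2035]
(400, 200) [ 0.4029 -0.0988  1.0331]
(390, 260) [ 0.4096 -0.3867 -0.0017]
(330, 230) [ 0.4956 -0.1677  0.1504]
```

View pics/crop.png

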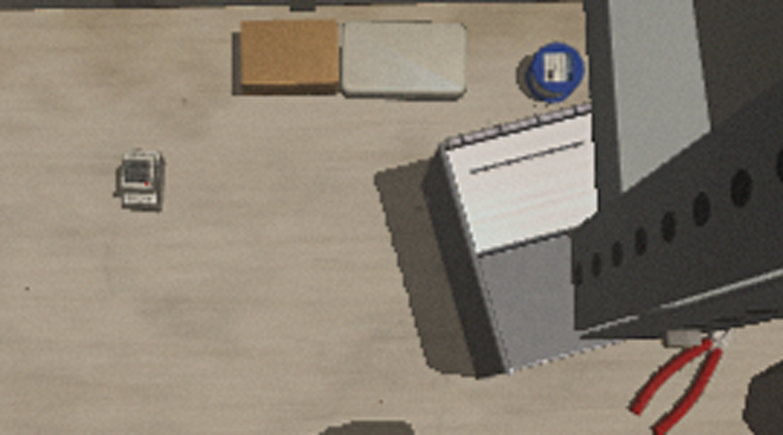

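The crop shows the flap (white) meeting the roof along a line from (478,255) to (590,222), with the hinge at the top from (445,150) to (590,105). The bin is therefore yawed about +13.5° with its back away from the robot. Next I'll refine the bin pose and check overhead clearance.

Run:
```python
from h import *
np.set_printoptions(precision=4,suppress=True)
T=pickle.load(open("top0.pkl","rb"));S=pickle.load(open("side0.pkl","rb"))
w=cloud(T);x,y,z=np.moveaxis(w,-1,0)
m=(z>.4)&(x<1)&(x>0.1)
for a in np.arange(.1,.9,.1):
  for b in np.arange(-.6,.31,.1):
    q=m&(x>a)&(x<a+.1)&(y>b)&(y<b+.1)
    if q.sum()>3: print("%.1f %.1f n%d zmin %.2f zmax %.2f"%(a,b,q.sum(),z[q].min(),z[q].max()),end=" | ")
print()
def ray(c,u,v,zp):
    K=c["mtx"];M=c["cam_to_world"];d=M[:3,:3]@np.array([(u-K[0,2])/K[0,0],(v-K[1,2])/K[1,1],1])
    return (M[:3,3]+d*(zp-M[2,3])/d[2])[:2]
# crop->full: u=170+cu/2.9, v=140+cv/2.9
f=lambda a,b,zp:ray(T,170+a/2.9-.33,140+b/2.9-.33,zp)
e1,e2=f(478,255,.2),f(590,222,.2);h1,h2=f(445,150,.2035),f(590,105,.2035)
r1=f(508,375,.2035)
for n,a,b in(("roof/flap",e1,e2),("hinge",h1,h2),("left",h1,r1)):
    print(n,a,b,np.degrees(np.arctan2(*(a-b)[::-1])),np.linalg.norm(a-b))
# brightness-split of flap vs roof with cloud
g=T["frame"].mean(-1);top=(abs(z-.2)<.008)&(x>.35)&(x<.7)&(y<-.1)&(y>-.35)
for n,q in(("flap",top&(g>150)),("roof",top&(g<=150))):
    r=cv2.minAreaRect((w[q][:,:2]*1000).astype(np.float32));print(n,q.sum(),r)
w=cloud(S);z=w[...,2];x=w[...,0];y=w[...,1];g=S["frame"].mean(-1)
top=(abs(z-.2)<.006)&(x>.35)&(x<.7)&(y<-.1)&(y>-.36)
for q in(top,top&(g>150)):
    r=cv2.minAreaRect((w[q][:,:2]*1000).astype(np.float32));print("side",q.sum(),r)
```

```text
0.1 -0.6 n56 zmin 0.40 zmax 0.59 | 0.1 -0.5 n1014 zmin 0.53 zmax 0.71 | 0.1 -0.4 n428 zmin 0.70 zmax 0.83 | 0.1 -0.3 n1690 zmin 0.74 zmax 0.83 | 0.1 -0.2 n871 zmin 0.57 zmax 0.74 | 0.1 -0.1 n642 zmin 0.41 zmax 0.58 | 0.1 -0.0 n37 zmin 0.40 zmax 0.41 | 0.2 -0.6 n139 zmin 0.50 zmax 0.59 | 0.2 -0.4 n839 zmin 0.78 zmax 0.83 | 0.2 -0.3 n8250 zmin 0.60 zmax 0.84 | 0.2 -0.2 n4848 zmin 0.42 zmax 0.77 | 0.2 -0.1 n2131 zmin 0.40 zmax 0.61 | 0.2 -0.0 n175 zmin 0.40 zmax 0.45 | 0.3 -0.3 n631 zmin 0.95 zmax 1.06 | 0.3 -0.2 n3011 zmin 0.93 zmax 1.19 | 0.3 -0.1 n17389 zmin 0.92 zmax 1.25 | 0.4 -0.2 n18677 zmin 0.95 zmax 1.15 | 0.4 -0.1 n2588 zmin 0.92 zmax 1.20 | 0.5 -0.2 n8820 zmin 0.95 zmax 1.12 | 0.6 -0.2 n916 zmin 0.95 zmax 0.98 | 0.6 -0.1 n755 zmin 0.80 zmax 0.88 | 0.6 -0.0 n691 zmin 0.80 zmax 0.88 | 0.7 -0.2 n22 zmin 0.40 zmax 0.43 | 0.7 -0.1 n853 zmin 0.83 zmax 0.87 | 0.7 -0.0 n880 zmin 0.80 zmax 0.87 | 0.7 0.2 n1209 zmin 0.46 zmax 0.60 | 0.7 0.3 n1313 zmin 0.46 zmax 0.49 | 0.8 -0.3 n339 zmin 0.40 zmax 0.56 | 0.8 -0.2 n3722 zmin 0.40 zmax 0.70 | 0.8 -0.1 n2566 zmin 0.40 zmax 0.70 | 0.8 -0.0 n2613 zmin 0.40 zmax 0.70 | 0.8 0.1 n4425 zmin 0.40 zmax 0.72 | 0.8 0.2 n3797 zmin 0.40 zmax 0.72 | 0.8 0.3 n3935 zmin 0.48 zmax 0.71 | 
roof/flap [ 0.4959 -0.1742] [ 0.5271 -0.2883] 105.27699851371588 0.11832600157844686
hinge [ 0.603  -0.1452] [ 0.6474 -0.2952] 106.47272116534218 0.1564979129335749
left [ 0.603  -0.1452] [ 0.3769 -0.1975] 13.037299409943776 0.23207396845427206
flap 1667 ((514.1415405273438, -247.25521850585938), (235.9879608154297, 152.67282104492188), 13.377755165100098)
roof 1635 ((515.265869140625, -243.35618591308594), (241.250732421875, 160.99388122558594), 13.684170722961426)
side 1457 ((515.9656372070312, -243.80325317382812), (240.17381286621094, 179.6328582763672), 13.031157493591309)
side 503 ((569.94384765625, -227.9473419189453), (108.0240478515625, 168.1161346435547), 13.614409446716309)
```

Emit:
{"fn": "play_rows", "kwargs": {"commands": [[[0.064,0.009,0.02],[0,0,0]],[[0.125,0.035,0.04],[0,0,0]],[[0.183,0.067,0.06],[0,0,0]],[[0.238,0.106,0.08],[0,0,0]],[[0.288,0.149,0.1],[0,0,0]],[[0.333,0.198,0.1],[0,0,0]],[[0.369,0.254,0.1],[0,0,0]],[[0.394,0.315,0.1],[0,0,0]],[[0.407,0.371,0.1],[0,0,0]],[[0.407,0.371,0.1],[0,0,0]]], "gripper": 0.087}}

```text
time_s: 1.35
position: [0.5608, -0.2314, 0.347]
tcp_rot: [[0.248, -0.001, 0.969], [-0.969, 0.001, 0.248], [-0.002, -1.0, -0.001]]
force: [0.9, -0.6, 0.6]
opening: 0.998
```

Emit:
{"fn": "play_rows", "kwargs": {"commands": [[[0,0,0],[0,0,0]],[[0,0,0],[0,0,0]]]}}

```text
time_s: 1.6
position: [0.5601, -0.2354, 0.3472]
tcp_rot: [[0.245, -0.001, 0.969], [-0.969, -0.0, 0.245], [0.0, -1.0, -0.001]]
force: [-0.1, 0.5, -0.6]
opening: 0.991
```

Run:
```python
from rig import *
import cv2,pickle,numpy as np
s=read_state();c=capture("wrist");pickle.dump((s,c),open("w1.pkl","wb"))
cv2.imwrite("pics/w1.png",c["frame"][:,:,::-1]);print(s["position"],s["joint_positions"],s["tcp_rot"],c["mtx"],c["hand_eye"])
```

```text
[ 0.5600831  -0.23543407  0.34721578] [-3.33046845e+01  2.34801790e+01  7.73763615e+01 -4.78991826e-02
  7.91649543e+01  4.25052185e+01] [[ 2.45292435e-01 -7.64341029e-04  9.69448832e-01]
 [-9.69449093e-01 -4.80281978e-04  2.45292122e-01]
 [ 2.78121970e-04 -9.99999593e-01 -8.58799253e-04]] [[325.1922621    0.         275.88947573]
 [  0.         325.1922621  205.57382632]
 [  0.           0.           1.        ]] [[ 9.99998603e-01  1.67101656e-03 -4.65081651e-05 -3.22215237e-05]
 [ 4.57222734e-04 -2.46646738e-01  9.69105349e-01 -1.37099764e-01]
 [ 1.60792000e-03 -9.69104016e-01 -2.46647157e-01  6.68649890e-02]
 [ 0.00000000e+00  0.00000000e+00  0.00000000e+00  1.00000000e+00]]
```

View pics/w1.png

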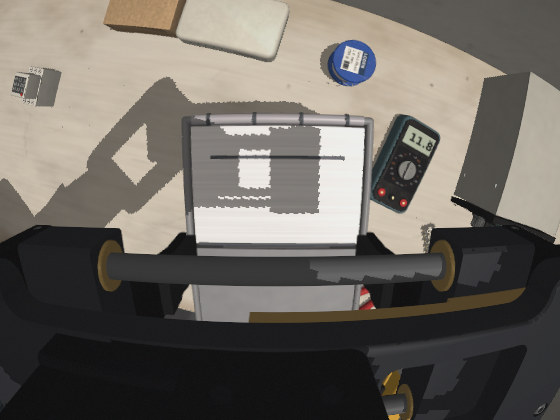

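The wrist view shows the flap with corners at about (192,124), (367,124), (357,245) and (195,243), its shadowed face clear of obstacles. The relay is at (33,88), and a box stands to the right at (510,140).

```bash
cat >> h.py <<'E'
def wray(s,c,px):
    K=c["mtx"];q=(np.array(px,float)-K[:2,2])/K[0,0];r=np.linalg.norm(q,axis=-1,keepdims=True)
    d=np.concatenate([q/np.maximum(r,1e-9)*np.sin(r),np.cos(r)],-1)
    H=c["hand_eye"];R=s["tcp_rot"]
    return R@H[:3,3]+s["position"], d@H[:3,:3].T@R.T, d
def wplane(s,c,px,z):
    o,d,_=wray(s,c,px);return o+d*((z-o[2])/d[:,2])[:,None]
E
python3 - <<'E'
from h import *
np.set_printoptions(precision=4,suppress=True)
s,c=pickle.load(open("w1.pkl","rb"))
p=wplane(s,c,[(192,124),(367,124),(357,245),(195,243)],.2)[:,:2];print(p)
for i in range(4):
    d=p[(i+1)%4]-p[i];print(np.linalg.norm(d),np.degrees(np.arctan2(d[1],d[0])))
print("flap ctr",p.mean(0))
v,u=np.mgrid[:420,:560];px=np.stack([u,v],-1).reshape(-1,2)
o,d,dc=wray(s,c,px);D=c["depth"].reshape(-1)
w=o+d*(D/dc[:,2])[:,None];w[D==0]=np.nan
w=w.reshape(420,560,3);x,y,z=np.moveaxis(w,-1,0)
print("flap z",w[180,340],"box",w[100,530],w[140,500])
m=(v<135)&(u<90)&(z>.02)&(z<.11)&(abs(x-.613)<.08)&(abs(y-.185)<.08)
m2=m&(z>.075)
for k in(m,m2):
    print(k.sum(),cv2.minAreaRect((w[k][:,:2]*1000).astype(np.float32)),z[k].max())
E
```

```text
[[ 0.6084 -0.1466]
 [ 0.647  -0.2967]
 [ 0.5361 -0.3216]
 [ 0.4998 -0.1711]]
0.1550264841445348 -75.59907086241789
0.11368798734469042 -167.36566219865205
0.15478106762277966 103.53292394431173
0.11133637839457218 12.73251080027988
flap ctr [ 0.5728 -0.234 ]
flap z [ 0.5914 -0.2875  0.1968] box [ 0.7637 -0.5353  0.1326] [ 0.6995 -0.5265  0.0955]
1274 ((614.4257202148438, 184.30703735351562), (37.99467468261719, 62.371368408203125), 86.46241760253906) 0.08849660472963472
431 ((614.712890625, 184.0499267578125), (37.009178161621094, 38.746910095214844), 86.02879333496094) 0.08849660472963472
```

Emit:
{"fn": "play_rows", "kwargs": {"commands": [[[0.01,0.055,0],[0,0,-0.05]],[[0.02,0.11,0],[0,0,-0.1]],[[0.03,0.165,0],[0,0,-0.15]],[[0.036,0.22,0],[0,0,-0.2]],[[0.042,0.275,0],[0,0,-0.25]],[[0.048,0.33,-0.02],[0,0,-0.3]],[[0.052,0.385,-0.05],[0,0,-0.318]],[[0.0535,0.419,-0.09],[0,0,-0.318]],[[0.0535,0.419,-0.14],[0,0,-0.318]],[[0.0535,0.419,-0.14],[0,0,-0.318]]]}}

```text
time_s: 2.9
position: [0.6112, 0.1826, 0.2031]
tcp_rot: [[-0.071, -0.011, 0.997], [-0.997, -0.002, -0.071], [0.002, -1.0, -0.011]]
force: [0.1, -1.0, 0.2]
opening: 1.002
```

Run:
```python
from rig import *
from h import *
np.set_printoptions(precision=4,suppress=True)
s=read_state();c=capture("wrist");pickle.dump((s,c),open("w2.pkl","wb"))
print(s["position"],np.degrees(np.arctan2(s["tcp_rot"][1,0],s["tcp_rot"][0,0])),s["joint_positions"])
v,u=np.mgrid[:420,:560]
o,d,dc=wray(s,c,np.stack([u,v],-1).reshape(-1,2));D=c["depth"].reshape(-1)
w=(o+d*(D/dc[:,2])[:,None]).reshape(420,560,3);x,y,z=np.moveaxis(w,-1,0)
m=(c["depth"]>0)&(abs(x-.6135)<.05)&(abs(y-.184)<.05)
for lo,hi in((.078,.095),(.045,.06),(.015,.095)):
    k=m&(z>lo)&(z<hi);print(k.sum(),cv2.minAreaRect((w[k][:,:2]*1000).astype(np.float32)) if k.sum()>3 else 0)
cv2.imwrite("pics/w2.png",c["frame"][:,:,::-1])
```

```text
[0.6112 0.1826 0.2031] -94.09740593241744 [  6.6223  34.2839  82.1501  -0.0248  64.1842 100.7313]
1989 ((615.5938110351562, 185.79852294921875), (34.784812927246094, 38.7459831237793), 85.24748992919922)
675 ((615.5513305664062, 185.45986938476562), (35.28899002075195, 62.5255241394043), 85.85240936279297)
2901 ((615.625732421875, 185.5809326171875), (35.316768646240234, 62.570106506347656), 86.0739517211914)
```

View pics/w2.png

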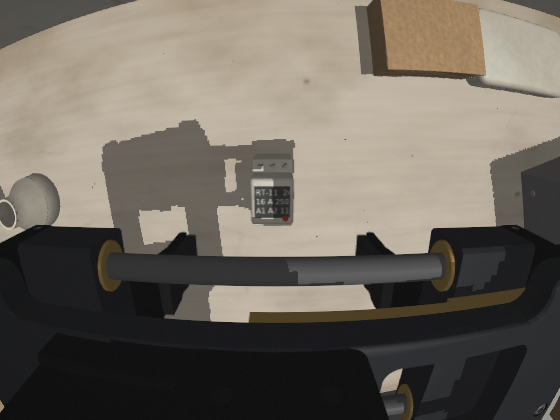

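The wrist view shows the relay at about (272,190), clear and between the jaws, measured at (0.615, 0.185) with the expected size. I'll go down and grasp.

Emit:
{"fn": "play_rows", "kwargs": {"commands": [[[0.0015,0.0015,-0.03],[0,0,0]],[[0.0015,0.0015,-0.06],[0,0,0]],[[0.0015,0.0015,-0.09],[0,0,0]],[[0.0015,0.0015,-0.115],[0,0,0]],[[0.0015,0.0015,-0.129],[0,0,0]],[[0.0015,0.0015,-0.129],[0,0,0]],[[0.0015,0.0015,-0.129],[0,0,0]],[[0.0015,0.0015,-0.129],[0,0,0]]]}}

```text
time_s: 3.95
position: [0.6163, 0.1857, 0.0799]
tcp_rot: [[-0.07, 0.003, 0.998], [-0.998, 0.0, -0.07], [-0.0, -1.0, 0.002]]
force: [-0.9, -0.6, -0.3]
opening: 0.998
```

Emit:
{"fn": "play_rows", "kwargs": {"commands": [[[0,0,0],[0,0,0]],[[0,0,0],[0,0,0]],[[0,0,0],[0,0,0]],[[0,0,0],[0,0,0]],[[0,0,0],[0,0,0]],[[0,0,0],[0,0,0]],[[0,0,0],[0,0,0]],[[0,0,0],[0,0,0]]], "gripper": 0.02}}

```text
time_s: 4.95
position: [0.6153, 0.1856, 0.0785]
tcp_rot: [[-0.07, -0.0, 0.998], [-0.998, 0.0, -0.07], [-0.0, -1.0, -0.0]]
force: [0.2, 0.7, -0.2]
opening: 0.399
```

The opening of 34.7 mm matches the head. Next I'll lift and carry it over.

Emit:
{"fn": "play_rows", "kwargs": {"commands": [[[0,0,0.03],[0,0,0]],[[0,0,0.07],[0,0,0]],[[0,0,0.12],[0,0,0]],[[0,-0.01,0.17],[0,0,0.0]],[[-0.003,-0.04,0.22],[0,0,0.03]],[[-0.007,-0.08,0.25],[0,0,0.06]],[[-0.012,-0.13,0.26],[0,0,0.1]],[[-0.018,-0.18,0.26],[0,0,0.14]],[[-0.024,-0.23,0.26],[0,0,0.18]],[[-0.03,-0.28,0.26],[0,0,0.22]]]}}

```text
time_s: 6.2
position: [0.5846, -0.0957, 0.3383]
tcp_rot: [[0.151, -0.001, 0.989], [-0.989, 0.0, 0.151], [-0.0, -1.0, -0.001]]
force: [1.0, -0.1, -2.0]
opening: 0.4
```

Emit:
{"fn": "play_rows", "kwargs": {"commands": [[[-0.008,-0.05,0],[0,0,0.03]],[[-0.016,-0.095,0],[0,0,0.06]],[[-0.022,-0.13,0],[0,0,0.08]],[[-0.024,-0.1415,0],[0,0,0.089]],[[-0.024,-0.1415,0],[0,0,0.089]],[[-0.024,-0.1415,0],[0,0,0.089]],[[-0.024,-0.1415,0],[0,0,0.089]]]}}

```text
time_s: 7.08
position: [0.5616, -0.2344, 0.3386]
tcp_rot: [[0.238, -0.0, 0.971], [-0.971, 0.0, 0.238], [-0.0, -1.0, 0.0]]
force: [0.1, -0.4, -1.9]
opening: 0.401
```

Run:
```python
from rig import *
from h import *
np.set_printoptions(precision=4,suppress=True)
s=read_state();c=capture("wrist")
print(s["position"],np.degrees(np.arctan2(s["tcp_rot"][1,0],s["tcp_rot"][0,0])),s["opening"],s["force"])
S=capture("side")
a=c["frame"][:,:,::-1];b=cv2.resize(S["frame"][90:250,220:433,::-1],(560,420))
cv2.imwrite("pics/w3.png",np.hstack([cv2.resize(a,(400,300)),cv2.resize(b,(400,300))]))
```

```text
[ 0.5616 -0.2344  0.3386] -76.21547941052485 0.40127383429883384 [ 0.147  -0.4452 -1.9353]
```

View pics/w3.png

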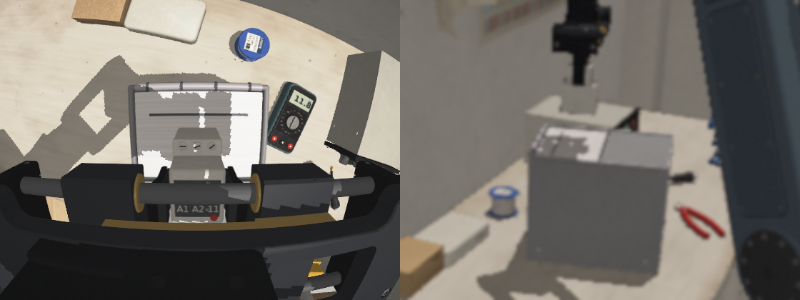

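The relay is held squarely over the flap (wrist view, left panel, (197,170)). I'll push down to underside ≈ 96 mm.

Emit:
{"fn": "play_rows", "kwargs": {"commands": [[[0,0,-0.025],[0,0,0]],[[0,0,-0.045],[0,0,0]],[[0,0,-0.055],[0,0,0]],[[0,0,-0.065],[0,0,0]],[[0,0,-0.075],[0,0,0]],[[0,0,-0.085],[0,0,0]],[[0,0,-0.095],[0,0,0]],[[0,0,-0.105],[0,0,0]],[[0,0,-0.115],[0,0,0]],[[0,0,-0.125],[0,0,0]]]}}

```text
time_s: 8.43
position: [0.5607, -0.2358, 0.2126]
tcp_rot: [[0.237, -0.002, 0.972], [-0.972, 0.0, 0.237], [-0.001, -1.0, -0.001]]
force: [-3.4, -0.7, 2.3]
opening: 0.4
```

Emit:
{"fn": "play_rows", "kwargs": {"commands": [[[0,0,-0.01],[0,0,0]],[[0,0,-0.02],[0,0,0]],[[0,0,-0.03],[0,0,0]],[[0,0,-0.036],[0,0,0]],[[0,0,-0.036],[0,0,0]],[[0,0,-0.036],[0,0,0]]]}}

```text
time_s: 9.18
position: [0.5608, -0.2356, 0.1772]
tcp_rot: [[0.237, -0.001, 0.972], [-0.972, 0.001, 0.237], [-0.001, -1.0, -0.001]]
force: [-4.1, -0.5, -1.4]
opening: 0.398
```

Run:
```python
from rig import *
from h import *
np.set_printoptions(precision=4,suppress=True)
s=read_state();c=capture("wrist")
print(s["position"],s["opening"],s["force"],s["moment"])
S=capture("side")
a=c["frame"][:,:,::-1];b=cv2.resize(S["frame"][90:250,220:433,::-1],(560,420))
cv2.imwrite("pics/w4.png",np.hstack([cv2.resize(a,(400,300)),cv2.resize(b,(400,300))]))
```

```text
[ 0.5608 -0.2356  0.1772] 0.3979365621850364 [-4.1075 -0.5043 -1.3809] [-0.1817  0.833   0.0202]
```

View pics/w4.png

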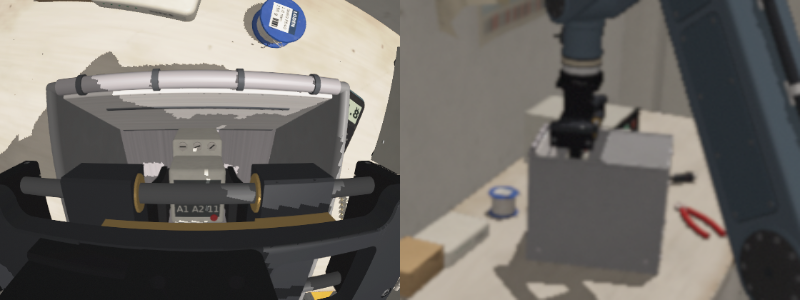

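The flap is fully down behind the module, which has its head below the rim at left panel (197,150). The flap's force is -4 N, as expected. I'll lower it 2 mm more, then release.

Emit:
{"fn": "play_rows", "kwargs": {"commands": [[[0,0,-0.002],[0,0,0]],[[0,0,-0.003],[0,0,0]]]}}

```text
time_s: 9.52
position: [0.5619, -0.2361, 0.175]
tcp_rot: [[0.236, 0.002, 0.972], [-0.972, -0.001, 0.236], [0.001, -1.0, 0.001]]
force: [-2.6, -0.7, 1.4]
opening: 0.399
```

Emit:
{"fn": "play_rows", "kwargs": {"commands": [[[0,0,0],[0,0,0]],[[0,0,0],[0,0,0]],[[0,0,0],[0,0,0]],[[0,0,0],[0,0,0]],[[0,0,0],[0,0,0]],[[0,0,0],[0,0,0]],[[0,0,0],[0,0,0]],[[0,0,0],[0,0,0]],[[0,0,0],[0,0,0]],[[0,0,0],[0,0,0]]], "gripper": 0.08}}

```text
time_s: 10.78
position: [0.5613, -0.2359, 0.1745]
tcp_rot: [[0.237, -0.0, 0.972], [-0.972, 0.0, 0.237], [-0.0, -1.0, -0.0]]
force: [-3.0, -1.0, 3.2]
opening: 0.916
```

Run:
```python
from rig import *
from h import *
np.set_printoptions(precision=4,suppress=True)
s=read_state();c=capture("wrist")
print(s["position"],s["opening"],s["force"],s["moment"])
cv2.imwrite("pics/w5.png",c["frame"][:,:,::-1])
```

```text
[ 0.5613 -0.2359  0.1745] 0.9160275334713434 [-2.9817 -1.0385  3.2308] [-0.1059  0.3332  0.0301]
```

View pics/w5.png

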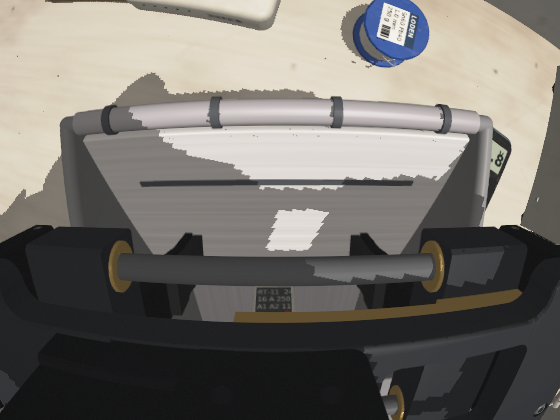

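The module has slid forward between the open fingers (label at (273,300)), and the flap now leans on the fingers. I'll check by depth where the module lies before withdrawing.

Run:
```python
from rig import *
from h import *
np.set_printoptions(precision=4,suppress=True)
s=read_state();c=capture("wrist")
px=np.array([(258,292),(290,292),(273,300),(273,308),(225,300),(273,285),(273,312)])
o,d,dc=wray(s,c,px);D=c["depth"][px[:,1],px[:,0]]
w=o+d*(D/dc[:,2])[:,None]
q=w-[.571,-.234,0];a=np.radians(13.6);R=np.array([[np.cos(a),np.sin(a),0],[-np.sin(a),np.cos(a),0],[0,0,1]])
print(D);print(q@R.T)
```

```text
[0.2613 0.2623 0.2554 0.2486 0.3059 0.0826 0.0752]
[[-0.0765  0.015   0.076 ]
 [-0.0769 -0.0114  0.0751]
 [-0.08    0.0026  0.0829]
 [-0.0828  0.0025  0.0907]
 [-0.1079  0.0499  0.038 ]
 [ 0.0167  0.0012  0.2367]
 [ 0.0137  0.0012  0.245 ]]
```

The module has tipped over and lies along the ramp. Its head face is at bin x ≈ -80 mm, so its centre is near x ≈ -120 mm and z ≈ 67 mm, within limits. Now I'll withdraw the fingers straight up.

Emit:
{"fn": "play_rows", "kwargs": {"commands": [[[0,0,0.015],[0,0,0]],[[0,0,0.03],[0,0,0]],[[0,0,0.045],[0,0,0]],[[0,0,0.06],[0,0,0]],[[0,0,0.08],[0,0,0]],[[0,0,0.11],[0,0,0]],[[0,0,0.15],[0,0,0]],[[0,0,0.17],[0,0,0]],[[0,0,0.17],[0,0,0]],[[0,0,0.17],[0,0,0]]]}}

```text
time_s: 12.12
position: [0.5609, -0.2354, 0.3437]
tcp_rot: [[0.237, -0.001, 0.972], [-0.972, 0.001, 0.237], [-0.001, -1.0, -0.001]]
force: [-0.3, 0.4, -0.0]
opening: 0.922
```

Run:
```python
from rig import *
from h import *
np.set_printoptions(precision=4,suppress=True)
s=read_state();c=capture("wrist");S=capture("side")
print(s["time_s"],s["position"],s["opening"],s["force"])
px=np.array([(220,200),(220,232),(340,232),(340,140),(280,200)])
o,d,dc=wray(s,c,px);D=c["depth"][px[:,1],px[:,0]]
print("flap pts",o+d*(D/dc[:,2])[:,None])
a=c["frame"][:,:,::-1];b=S["frame"][:,:,::-1]
cv2.imwrite("pics/w6.png",np.hstack([cv2.resize(a,(400,300)),cv2.resize(b,(400,300))]))
```

```text
12.125 [ 0.5609 -0.2354  0.3437] 0.9221290545802469 [-0.279   0.379  -0.0419]
flap pts [[ 0.5492 -0.1864  0.1995]
 [ 0.5192 -0.1922  0.1989]
 [ 0.5452 -0.3005  0.1976]
 [ 0.6267 -0.2768  0.198 ]
 [ 0.5617 -0.2388  0.1981]]
```

View pics/w6.png

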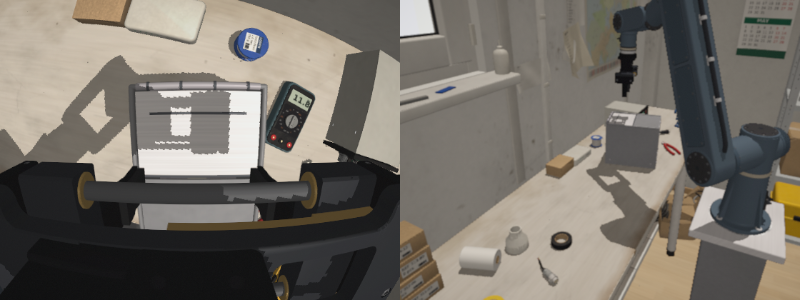

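The flap is shut, flat at z ≈ 0.198–0.1995. The tape, carton and cutters look where they were, and the arm is clear. I'm handing in.

```bash
python3 -c "
from rig import *
print(hand_in())"
```

```text
the job is handed in; nothing more can be done
None
```

I put the relay module in the reject bin and handed the job in at about 12 s of the 45 s; no verdict is reported. I gripped it by the head, pushed it down through the flap to about 96 mm above the bench, and let go there. I then drew the fingers straight up.

**Last checks:**
- **Module:** after release it had tipped over and lay along the ramp. From wrist depth I put its centre about 50 mm from the window and 67 mm above the bench, inside the limits. I inferred this from its label face before the flap shut and did not look again through the window.
- **Flap:** it is shut and level, with five points across it at 197.6–199.5 mm.
- **Robot:** it is clear of everything, with about 0 N on the tool.
- **Bystanders:** the carton, tape and cutters look unmoved in the final pictures; I did not measure them.

**Disagreement:** the top and side cameras differed by about 6 mm in the relay's y position. The wrist camera settled it, and the grasp was good.

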